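# Press three sample tubes down in the rack, in loading order

## Robot

A 7-joint arm with a two-finger parallel gripper is mounted at the origin on the work surface. World frame = base frame: x ahead of the robot, y to its left, z up, the work surface at z = 0. Lengths are in mm, angles in rad, forces in N, time in s.
With the tool pointing down it reaches from about 400 to 875 mm from the base axis. Payload 4.4 kg.
Tool frame: the origin (TCP) lies at the very end of the fingers, on their centre line; the grasp point (between the pads) lies behind it (ctrl.hold_point_z is the z of the grasp point in the tool frame, in mm); z points along the fingers, y is the direction in which the jaws open and shut (so a half turn about z gives the same grasp; the last joint's range is limited). The gripper opens to 85 mm and grips with 20 to 120 N. Pads are 22 mm wide; open, the fingers measure 114 mm over their backs; the gripper's body (76 mm by 85 mm) begins 54 mm behind the grasp point. The pads swing forward as they close: fully open they stand 13 mm farther back than shut.
Start: joints at [-1.402, 0.628, 0.038, 1.517, -0.027, 0.996, -0.02], TCP at [151.196, 632.185, 231.313] pointing down, gripper open.
Joint ranges: [-3.06, 3.06], [-0.37, 2.12], [-1.25, 1.32], [0.18, 2.47], [-1.1, 4.24], [0.23, 1.98], [-2.94, 2.94]. Speed limits (rad/s): [2.57, 2.57, 3.14, 3.14, 3.14, 3.14, 3.14].

## Interface

Orientations are given as [roll, pitch, yaw] about the fixed x, y, z axes, in that order (R = Rz(yaw) Ry(pitch) Rx(roll)).
In Python, from cell import ctrl, vision gives the robot as it stands.
- The arm moves only by the shell command python3 -m crank 'ROWS' [OPENING]. ROWS is JSON, a list of rows, each an object of numbers: "x", "y", "z": the shift along the tool's x, y, z in cm; "spin": the turn about the tool's z in rad. A call has 1 to 5 rows; each row shifts and turns the commanded pose from where the row before left it, along the tool's axes as they then stand; what a row does not reach is not made up. A row lasts 1/10 s, in which the tool goes at most 50 mm and 8.59 degrees, less where a joint would pass 70% of its speed; a pose out of reach is approached as far as the arm can. A call is refused whole if a number of a shift passes 5 or a number of a turn 0.15, either way. A call with a gripper value outside its range is refused whole. OPENING is the opening in per cent of the stroke, from 0 (shut) to 100 (fully open), set as the call begins (- or left out, the last holds). The fingers move at their own pace and stop on an object; the grip force is fixed at half the most. Time passes only in rows, so rows that do not move let the fingers close. It gives the time, the measured TCP pose, the force and the opening at its end, in the units of the state.
- ctrl.read_state(): the state, without advancing time (a new reading comes with each control period).
- vision.get_image(name): name is "scene" or "top" or "wrist"; returns the picture (480x640x3 uint8, blue, green, red); there is no depth.
- vision.calibration(name): a dict with "vfov" (degrees; the focal length in pixels is half the picture's height over the tangent of half this angle, whatever the lens; pixels are square), "cx", "cy" (the principal point, pixels), "eye" and "rotation" of the camera in the world. Camera axes: x right, y up, looking along -z (the intrinsics and any distortion apply to the point x, -y, -z); pixel columns grow to the right and rows downward; lengths in mm; the calibration is good to about 2 mm. A picture is of the moment at which its call begins: read the wrist's pose just before it. calibration takes no time and is no camera call; for the wrist camera it gives the pose at the moment of the call.
- ctrl.finish_job(): hands the job in, once; it reports no verdict.
Trained networks look in the newest picture that a camera, given by its name, has taken for a name from the list of things; names that differ only in an ending like _2 or _b are one class to them, and where a whole thing is asked for, a point or a joint stands for the part that bears it (a point fixed in the world has none). Each returns a list of dicts, best first, with "score" (0 to 1); they miss things now and then, are a little off and sometimes report something else, mostly with a low value. They report only what shows in the picture. A call takes as long as a camera call. They do not tell look-alikes from the thing itself.
- vision.boxes_of(name, camera): "extent" ([left, top, right, bottom] in pixels, round what is visible of it).
- vision.regions_of(name, camera): "mask" (480x640 bool, what is visible of it) and "extent" ([left, top, right, bottom] in pixels, round what is visible of it).
- vision.place_of(name, camera): "point" ([column, row] in pixels: a listed point, or the origin of a listed thing).
The state is a dict: "clock": time; "qpos": joint angles; "qd": joint speeds; "tau": joint torques, N m; "eef_pos": TCP position; "tool_rot": TCP orientation; "force": force on the tool from outside, world axes, zero at the start; "torque": the same for the moment, N m; "width": finger opening in mm.
Only numpy, scipy, OpenCV 4.12 (cv2) and the standard library are available. Lean on these libraries where they do the work, as an engineer would, in place of code of your own. Each camera call takes 0.05 s, during which the arm holds its last target.

## Task

The tubes in the steel rack stand too high for the analyser: with the closed fingertips press the stoppered tubes down until each is fully home, first the one with the wide flat cap, then the short one, and last the tall one. Press lightly from above and do not lift any tube; do not push down the two open tubes without stoppers, and leave everything else on the bench where it is.

Things in the scene. Friction and masses are not known exactly. Their poses are not given: they have to be found in the camera images.
- rack: fixed steel tube rack, 96 mm (x) by 276 mm (y) by 60 mm high, two drilled decks on end plates. Origin: centre of its underside, on the bench; z up; y along its length. Its middle row (x = 0) holds five tubes in wells at y = -104, -52, 0, 52 and 104 mm, in any order; the other holes are empty.
- mid_well (a point): mouth of the middle well, 60 mm above the rack's origin. In each well a seat carries the tube; it slides down 12 mm against about 4 N of friction to a stop and stays where left. A cushion on it gives up to 5 mm, 2.5 N per mm, and springs back when let go: press a tube about 2 mm past home so that it ends there.
- tube_wide: tube with a wide flat cream cap 30 mm in diameter and 14 mm thick, 100 mm tall in all, glass 16 mm in diameter, standing loose and upright in one of the five wells of the rack, its foot on the well's seat. Origin: centre of its foot; z up along the tube. The foot starts 22 mm above the rack's origin and is at 10 mm when fully down and let go. Flat cap top 100 mm above the origin.
- tube_short: the short stoppered tube, 80 mm tall in all, with a narrow cream stopper 19 mm in diameter and 20 mm high, glass 16 mm in diameter, standing loose and upright in one of the five wells of the rack, its foot on the well's seat. Origin: centre of its foot; z up along the tube. The foot starts 22 mm above the rack's origin and is at 10 mm when fully down and let go. Flat stopper top 80 mm above the origin.
- tube_tall: the tall stoppered tube, 125 mm tall in all, with a narrow cream stopper 19 mm in diameter and 22 mm high, glass 16 mm in diameter, standing loose and upright in one of the five wells of the rack, its foot on the well's seat. Origin: centre of its foot; z up along the tube. The foot starts 22 mm above the rack's origin and is at 10 mm when fully down and let go. Flat stopper top 125 mm above the origin.
- tube_open_a: open empty tube without stopper, 88 mm tall, glass 16 mm in diameter, standing loose and upright in one of the five wells of the rack, its foot on the well's seat. Origin: centre of its foot; z up along the tube. Bystander: stays as it is, foot 22 mm above the rack's origin.
- tube_open_b: open empty tube without stopper, 88 mm tall, glass 16 mm in diameter, standing loose and upright in one of the five wells of the rack, its foot on the well's seat. Origin: centre of its foot; z up along the tube. Bystander: stays as it is, foot 22 mm above the rack's origin.
- pot: bystander: specimen pot with screw cap, 48 mm in diameter, 55 mm high, behind the rack (its far side). Origin: centre of its underside.
- slide_box: bystander: grey slide box 34 x 80 x 28 mm behind the rack. Origin: centre of its underside.
- tape: bystander: roll of paper tape lying flat in front of the rack (its robot side), 60 mm outside, 19 mm high. Origin: centre of its underside.
- marker: bystander: marker pen 130 mm long and 12 mm thick lying in front of the rack, along its own x. Origin: its middle, on the bench.
- beaker: bystander: clear plastic beaker 68 mm in diameter, 85 mm high, on the left. Origin: centre of its underside.
- cap_tray: bystander: open white tray 85 x 120 x 35 mm, on the right. Origin: centre of its underside.
Things that resemble listed ones, but are neither listed nor needed, are in the scene too. What is shaped like the tube_tall but yellow is not meant.

How it is judged:
By the outcome, as a careful person would: the job done as asked, in the order asked, and still so for the second after the job is handed in, with the robot touching nothing.
It also fails if it takes over 48 s, if anything falls off the work surface, if the arm or the gripper's body presses on something with over 40 N, if the wrist force passes 120 N, or if a joint passes its speed limit or range.

## Working session

There is one attempt and no reset: what is moved stays moved. The work goes in short steps, Python scripts to look and compute and a shell command to move; the robot and the scene stay as the last step left them, time stands still between calls to the robot, and variables do not carry over. Pictures are saved under pics/ and viewed, and the job is handed in when it is done.

```bash
ls; mkdir -p pics
python3 - <<'E'
from cell import ctrl, vision
import cv2
print(ctrl.read_state(), ctrl.hold_point_z)
for n in ["scene","top"]:
    im=vision.get_image(n); cv2.imwrite(f"pics/{n}0.png",im)
    c=vision.calibration(n); print(n,c)
E
```

```text
pics
{'clock': 0.0, 'qpos': array([-1.40177928,  0.62931498,  0.03844253,  1.51839273, -0.02700331,
        0.9963295 , -0.0199929 ]), 'qd': array([-4.16553913e-04, -2.62056800e-03, -1.13108909e-03,  7.44440012e-05,
       -1.85944388e-03,  1.43422106e-03,  8.51341884e-04]), 'tau': array([-2.33393957e-04, -5.63404548e+01,  1.22647025e+00, -1.93444133e+01,
        1.10501511e-02,  1.04936783e-02,  6.30084699e-06]), 'eef_pos': array([151.05370234, 631.53967837, 230.40139834]), 'tool_rot': array([-3.13966619e+00,  2.21342451e-05,  2.90677991e+00]), 'force': array([ 0.82270228, -0.56862844, -0.94591202]), 'torque': array([-0.01703997, -0.00230712,  0.05353571]), 'width': 85.46634133998167} -18.700000000000003
scene {'vfov': 44.80351257260602, 'cx': 328.866633355882, 'cy': 236.29638785308117, 'eye': array([1136.14016424, -468.54751621, 1072.45631426]), 'rotation': array([ 0.6550946 , -0.01260654,  0.92036836])}
top {'vfov': 43.84513333228618, 'cx': 322.1113054322087, 'cy': 239.6585994501471, 'eye': array([ 328.23929602,  -10.20582846, 1390.91547837]), 'rotation': array([ 0.17853185, -0.01273085, -1.5486969 ])}
```

View pics/scene0.png

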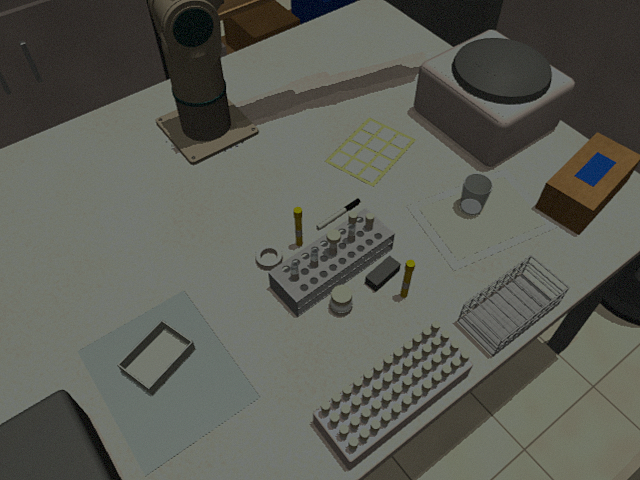

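View pics/top0.png

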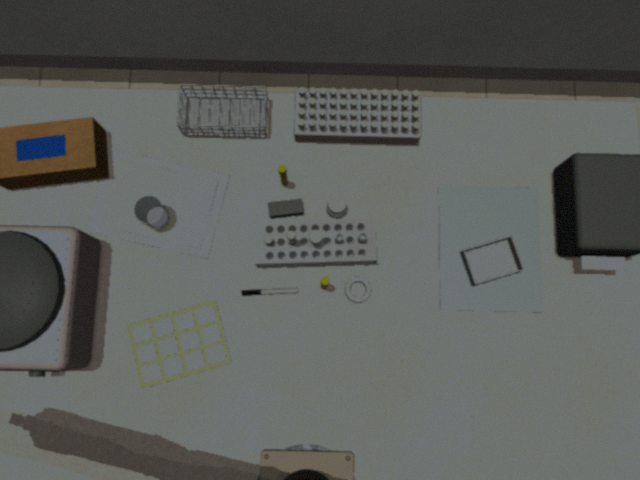

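```bash
cat > h.py <<'E'
import numpy as np, cv2
from cell import ctrl, vision
from scipy.spatial.transform import Rotation as Ro
def cam(n):
    c=vision.calibration(n); R=np.asarray(Ro.from_euler('xyz',c['rotation']).as_matrix())
    f=240/np.tan(np.radians(c['vfov'])/2); return R,np.array(c['eye']),f,c['cx'],c['cy']
def ray(C,px,z):
    R,e,f,cx,cy=C; d=R@np.array([(px[0]-cx)/f,-(px[1]-cy)/f,-1]); return e+d*(z-e[2])/d[2]
def proj(C,p):
    R,e,f,cx,cy=C; q=R.T@(np.array(p)-e); return np.array([cx+f*q[0]/-q[2],cy-f*q[1]/-q[2]])
E
python3 - <<'E'
from h import *
import cv2
z={'rack':0,'mid_well':60,'tube_wide':22,'tube_short':22,'tube_tall':22,'tube_open_a':22,'pot':0,'tape':0,'beaker':0,'cap_tray':0,'slide_box':0}
np.set_printoptions(precision=1,suppress=True)
for n in ["scene","top"]:
    C=cam(n); im=vision.get_image(n)
    for k in z:
        for r in vision.place_of(k,n): print(n,k,round(r['score'],2),np.array(r['point']),ray(C,r['point'],z[k]))
    if n=='scene': a=im[180:330,240:440]
    else: a=im[150:310,230:430]
    cv2.imwrite(f'pics/{n}_z.png',cv2.resize(cv2.convertScaleAbs(a,alpha=1.8),None,fx=4,fy=3.75 if 0 else 4)[:600,:800])
E
```

```text
scene rack 0.68 [332.5 263.8] [555.3   0.6   0. ]
scene mid_well 0.96 [334.5 254.5] [571.1  -7.4  60. ]
scene tube_wide 0.8 [327.4 260.9] [554.3 -13.3  22. ]
scene tube_short 0.49 [364.9 236. ] [550.3  97.1  22. ]
scene tube_tall 0.79 [400.7 295.2] [717.7  57.4  22. ]
scene tube_tall 0.72 [298.3 242.6] [474.9 -35.4  22. ]
scene tube_tall 0.53 [349.7 251.7] [564.1  41.7  22. ]
scene tube_tall 0.22 [161.9 361.4] [ 551.9 -415.5   22. ]
scene tube_open_a 0.66 [293.7 287. ] [ 565.5 -111.9   22. ]
scene tube_open_a 0.43 [313.8 272.9] [562.  -56.1  22. ]
scene pot 0.77 [342.3 312.6] [667.2 -59.1   0. ]
scene tape 0.77 [267.8 257.6] [ 454.4 -106.     0. ]
scene tape 0.26 [341.3 308.2] [657.5 -54.2   0. ]
scene beaker 0.58 [467.8 204.3] [612.6 371.9   0. ]
scene cap_tray 0.9 [160.7 360.8] [ 537.1 -415.7    0. ]
scene slide_box 0.91 [380.4 277.8] [648.4  62.4   0. ]
top rack 0.85 [314.9 245.1] [566.1  -5.6   0. ]
top mid_well 0.65 [314.9 242.9] [560.9  -5.7  60. ]
top tube_wide 0.66 [315.7 241.5] [570.9  -7.3  22. ]
top tube_short 0.66 [267.2 246.6] [556.1 105.1  22. ]
top tube_tall 0.67 [323.9 286. ] [467.4 -28.7  22. ]
top tube_tall 0.52 [291.5 242.7] [566.7  49.   22. ]
top tube_tall 0.52 [279.6 183.9] [707.4  81.6  22. ]
top tube_tall 0.27 [270.2 288.7] [458.3  94.5  22. ]
top tube_open_a 0.65 [159.4 215.5] [623.8 360.   22. ]
top tube_open_a 0.5 [359.2 241.6] [ 573.1 -108.8   22. ]
top tube_open_a 0.45 [336.4 239.9] [575.9 -55.5  22. ]
top pot 0.68 [333.7 210.1] [652.1 -48.5   0. ]
top tape 0.75 [359.6 291.2] [ 459.4 -112.6    0. ]
top beaker 0.58 [160.4 215. ] [629.8 363.7   0. ]
top cap_tray 0.81 [487.9 260.3] [ 539.6 -415.3    0. ]
top slide_box 0.77 [284.6 209.3] [651.1  68.9   0. ]
```

View pics/scene_z.png

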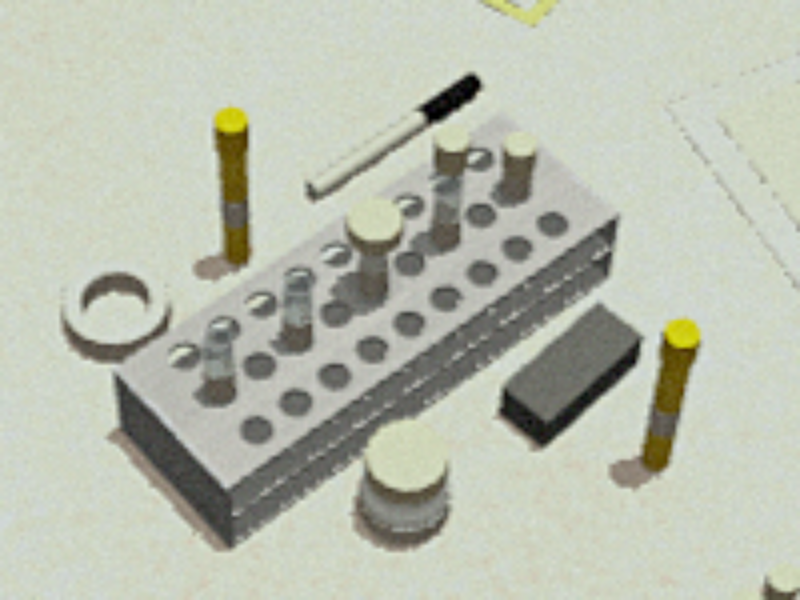

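View pics/top_z.png

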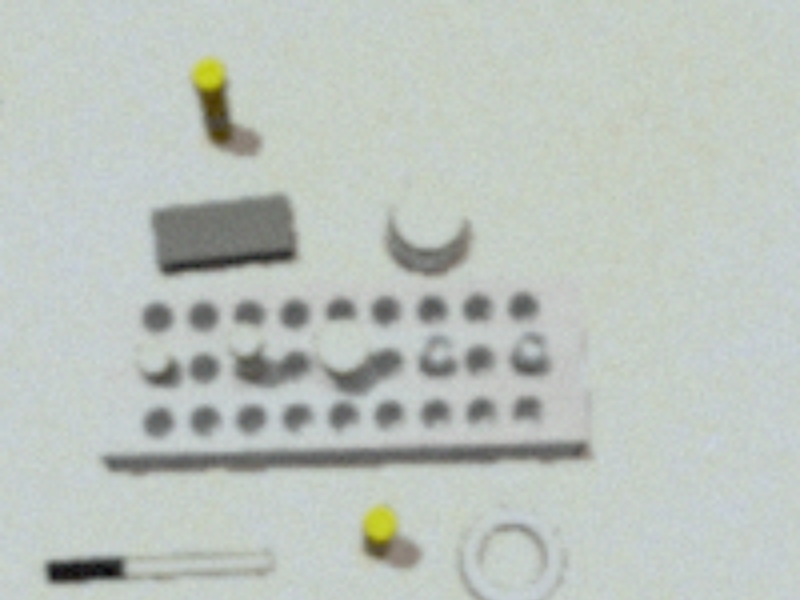

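```bash
cat > plan.py <<'E'
from h import *
def plan(target,yaw,n,pos=None,y0=None):
    s=ctrl.read_state(); p=np.array(s['eef_pos'] if pos is None else pos,float); y=s['tool_rot'][2] if y0 is None else y0
    T=np.array(target,float); dy=(yaw-y+np.pi)%(2*np.pi)-np.pi
    for i in range(n):
        d=(T-p)/(n-i); R=Ro.from_euler('xyz',[np.pi,0,y]).as_matrix(); t=R.T@d/10
        print('{"x":%.2f,"y":%.2f,"z":%.2f,"spin":%.3f}'%(t[0],t[1],t[2],-dy/n)); p=p+d; y+=dy/n
E
python3 - <<'E'
from plan import *
C=cam('top')
for px in [(100,230),(75,370),(70,225)]: print(ray(C,px,0),ray(C,px,200))
plan([400,200,330],1.571,10)
E
```

```text
[589.97891377 503.50817987   0.        ] [552.34332457 429.64114534 200.        ]
[265.50733473 531.48457897   0.        ] [274.52757532 453.59481271 200.        ]
[600.28233455 575.2468454    0.        ] [561.16521453 491.06449458 200.        ]
{"x":-3.43,"y":-3.62,"z":-0.99,"spin":0.134}
{"x":-3.88,"y":-3.14,"z":-0.99,"spin":0.134}
{"x":-4.26,"y":-2.59,"z":-0.99,"spin":0.134}
{"x":-4.57,"y":-2.00,"z":-0.99,"spin":0.134}
{"x":-4.79,"y":-1.37,"z":-0.99,"spin":0.134}
{"x":-4.93,"y":-0.72,"z":-0.99,"spin":0.134}
{"x":-4.99,"y":-0.06,"z":-0.99,"spin":0.134}
{"x":-4.95,"y":0.60,"z":-0.99,"spin":0.134}
{"x":-4.83,"y":1.26,"z":-0.99,"spin":0.134}
{"x":-4.62,"y":1.89,"z":-0.99,"spin":0.134}
```

```bash
python3 - <<'E'
from plan import *
plan([160,440,330],2.907-0.134*5,5)
E
python3 -m crank '[{"x":-0.8,"y":-3.8,"z":-2.0,"spin":0.13},{"x":-1.3,"y":-3.6,"z":-2.0,"spin":0.13},{"x":-1.8,"y":-3.4,"z":-2.0,"spin":0.13},{"x":-2.2,"y":-3.1,"z":-2.0,"spin":0.13},{"x":-2.6,"y":-2.8,"z":-2.0,"spin":0.13}]' 0
python3 - <<'E'
from plan import *
plan([400,200,310],1.571,8)
E
```

```text
{"x":-1.07,"y":-3.70,"z":-1.97,"spin":0.134}
{"x":-1.55,"y":-3.52,"z":-1.97,"spin":0.134}
{"x":-2.01,"y":-3.28,"z":-1.97,"spin":0.134}
{"x":-2.43,"y":-2.99,"z":-1.97,"spin":0.134}
{"x":-2.80,"y":-2.63,"z":-1.97,"spin":0.134}
clock: 1.8
eef_pos: [148.5, 438.8, 332.0]
tool_rot: [-3.142, -0.0, 2.251]
force: [0.3, 0.5, 0.9]
width: 11.9
{"x":-4.30,"y":0.56,"z":0.28,"spin":0.085}
{"x":-4.23,"y":0.93,"z":0.28,"spin":0.085}
{"x":-4.14,"y":1.28,"z":0.28,"spin":0.085}
{"x":-4.02,"y":1.63,"z":0.28,"spin":0.085}
{"x":-3.86,"y":1.97,"z":0.28,"spin":0.085}
{"x":-3.68,"y":2.29,"z":0.28,"spin":0.085}
{"x":-3.47,"y":2.59,"z":0.28,"spin":0.085}
{"x":-3.24,"y":2.88,"z":0.28,"spin":0.085}
```

```bash
python3 -m crank '[{"x":-4.3,"y":0.5,"z":0.2,"spin":0.085},{"x":-4.2,"y":0.9,"z":0.2,"spin":0.085},{"x":-4.1,"y":1.3,"z":0.2,"spin":0.085},{"x":-4.0,"y":1.6,"z":0.2,"spin":0.085},{"x":-3.9,"y":2.0,"z":0.2,"spin":0.085}]'
python3 - <<'E'
from plan import *
plan([480,-5,270],1.571,6)
E
```

```text
clock: 2.3
eef_pos: [306.6, 290.8, 321.7]
tool_rot: [3.141, -0.001, 1.829]
force: [0.4, 0.8, -0.9]
width: 0.1
{"x":-5.50,"y":1.53,"z":0.86,"spin":0.043}
{"x":-5.43,"y":1.77,"z":0.86,"spin":0.043}
{"x":-5.35,"y":2.00,"z":0.86,"spin":0.043}
{"x":-5.26,"y":2.23,"z":0.86,"spin":0.043}
{"x":-5.16,"y":2.45,"z":0.86,"spin":0.043}
{"x":-5.05,"y":2.67,"z":0.86,"spin":0.043}
```

```bash
python3 -m crank '[{"x":-4.6,"y":1.3,"z":0.7,"spin":0.05},{"x":-4.6,"y":1.5,"z":0.7,"spin":0.05},{"x":-4.5,"y":1.7,"z":0.7,"spin":0.05},{"x":-4.4,"y":1.9,"z":0.7,"spin":0.05},{"x":-4.3,"y":2.0,"z":0.7,"spin":0.05}]'
python3 - <<'E'
from plan import *
print(cam('wrist')[:2], ctrl.read_state()['qpos'])
im=vision.get_image('wrist'); cv2.imwrite('pics/w1.png',im)
plan([540,-5,270],1.571,3)
E
```

```text
clock: 2.8
eef_pos: [425.6, 82.4, 286.4]
tool_rot: [3.14, -0.001, 1.58]
force: [-0.2, 0.8, 0.4]
width: 0.3
(array([[ 9.99952710e-01, -9.16186251e-03, -3.26170549e-03],
       [ 9.69471124e-03,  9.65599930e-01,  2.59851473e-01],
       [ 7.68779122e-04, -2.59870806e-01,  9.65643088e-01]]), array([424.86407426, 148.65113209, 429.49961301])) [-0.72072044  0.28332549  0.59829604  2.02137872 -0.20428962  0.89314668
 -0.00277197]
{"x":-2.62,"y":3.71,"z":0.54,"spin":-0.001}
{"x":-2.62,"y":3.71,"z":0.54,"spin":-0.001}
{"x":-2.62,"y":3.71,"z":0.54,"spin":-0.001}
```

View pics/w1.png

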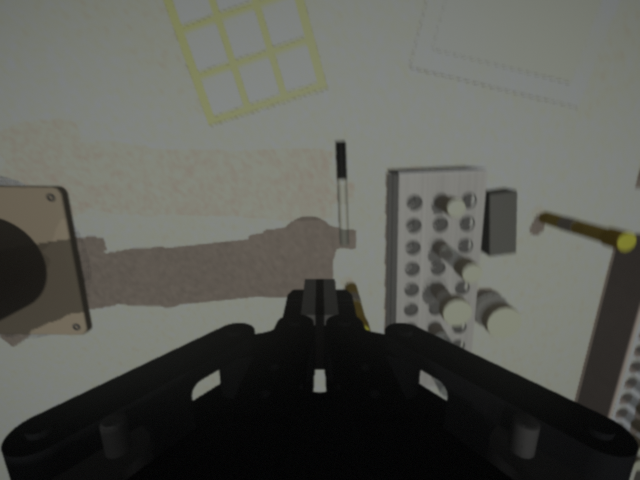

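```bash
python3 -m crank '[{"x":-4.0,"y":3.2},{"x":-4.0,"y":3.2},{"x":-4.0,"y":3.2},{"x":-3.0,"y":2.5},{}]'
python3 - <<'E'
from plan import *
np.set_printoptions(precision=1,suppress=True)
C=cam('wrist'); print(ctrl.read_state()['eef_pos'])
im=vision.get_image('wrist'); cv2.imwrite('pics/w2.png',im)
z={'mid_well':60,'tube_wide':22,'tube_short':22,'tube_tall':22,'rack':0}
for k in z:
    for r in vision.place_of(k,'wrist'): print(k,round(r['score'],2),np.array(r['point']),ray(C,r['point'],z[k]))
E
```

```text
[428.9  73.8 286.3]
mid_well 0.79 [434.1 275.4] [565.   -4.2  60. ]
tube_wide 0.9 [424.6 263.6] [565.4  -2.9  22. ]
tube_short 0.67 [428.5 185.9] [562.1  96.4  22. ]
tube_tall 0.88 [427.7 230. ] [565.7  41.6  22. ]
tube_tall 0.73 [345.3 277.4] [463.6 -21.4  22. ]
tube_tall 0.7 [539.5 205.7] [700.8  71.8  22. ]
tube_tall 0.57 [481.7 293.3] [644.3 -44.7  22. ]
rack 0.71 [418.2 260.6] [563.8  -6.3   0. ]
rack 0.18 [428.5 185.5] [569.3  94.5   0. ]invalid input at $[0]: expected keys x, y, z, spin
```

View pics/w2.png

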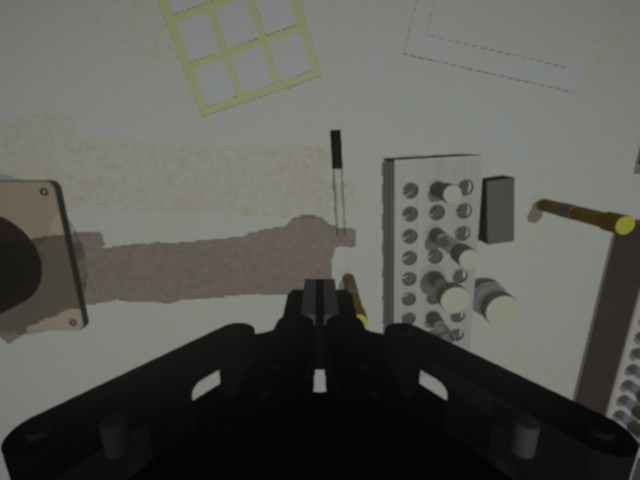

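```bash
python3 -m crank '[{"x":-3.6,"y":3.4,"z":0,"spin":0},{"x":-3.6,"y":3.4,"z":0,"spin":0},{"x":-3.6,"y":3.4,"z":0,"spin":0},{"x":-3.2,"y":3.1,"z":0,"spin":0.01},{"x":0,"y":0,"z":0,"spin":0}]'
python3 - <<'E'
from plan import *
np.set_printoptions(precision=1,suppress=True)
C=cam('wrist'); print(C,ctrl.read_state()['eef_pos'])
im=vision.get_image('wrist'); cv2.imwrite('pics/w3.png',cv2.convertScaleAbs(im,alpha=1.5))
z={'mid_well':60,'tube_wide':22,'tube_short':22,'tube_tall':22,'rack':0}
for k in z:
    for r in vision.place_of(k,'wrist'): print(k,round(r['score'],2),np.array(r['point']),ray(C,r['point'],z[k]))
E
```

```text
clock: 3.65
eef_pos: [562.5, -58.6, 286.4]
tool_rot: [3.138, 0.004, 1.568]
force: [-0.7, 0.9, -0.7]
width: -0.0
(array([[ 1. ,  0. , -0. ],
       [-0. ,  1. ,  0.3],
       [ 0. , -0.3,  1. ]]), array([562.2,   8.4, 429.1]), np.float64(334.79073613359486), 319.2779364604497, 240.31482163361372) [562.5 -58.6 286.4]
mid_well 0.66 [319.2 163. ] [563.1  -6.7  60. ]
tube_wide 0.69 [322.5 157.8] [567.1  -2.3  22. ]
tube_wide 0.67 [318.2 163.9] [562.   -9.3  22. ]
tube_short 0.72 [319.2  65.8] [563.4  96.3  22. ]
tube_tall 0.69 [243.7 179.5] [472.5 -27.4  22. ]
tube_tall 0.61 [314.9 119.2] [558.4  40.7  22. ]
rack 0.68 [224.1  66.7] [452.9 100.2   0. ]
rack 0.58 [321.3 162.6] [565.9  -8.7   0. ]
```

View pics/w3.png

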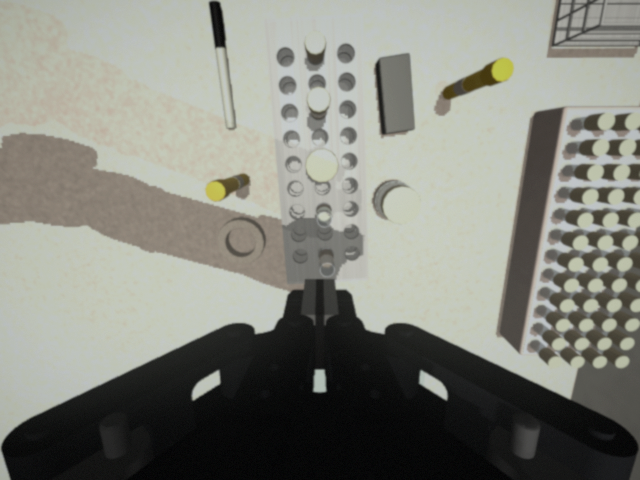

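Run:
```python
from plan import *
np.set_printoptions(precision=1,suppress=True)
C=cam('wrist')
im=cv2.imread('pics/w3.png')
cv2.imwrite('pics/w3z.png',cv2.resize(im[20:290,260:390],None,fx=4,fy=4,interpolation=cv2.INTER_CUBIC)[:600])
cv2.imwrite('pics/w3y.png',cv2.resize(im[150:290,260:390],None,fx=4,fy=4,interpolation=cv2.INTER_CUBIC))
for px,z in [((322,165),122),((318.5,100),147),((316,48),102)]: print(ray(C,px,z))
L=[(285,57),(287,85),(289,111),(291,137),(293,163),(295,187),(297,211),(299,234),(301,256)]
Rr=[(346,53),(347,82),(348,109),(349,136),(350,161),(350,186),(351,210),(352,233),(352,254)]
for l,r in zip(L,Rr): print(ray(C,l,60)[:2],ray(C,r,60)[:2])
```

```text
[560.6   1.3 122. ]
[557.4  52.2 147. ]
[554.9 100.7 102. ]
[523.5 103.7] [584.2 107.5]
[525.  78.] [585.9  81. ]
[526.6  53.2] [587.6  55.4]
[528.2  27.5] [589.4  28.7]
[529.9   0.7] [591.1   3.1]
[531.7 -24.9] [591.9 -23.6]
[533.5 -51.5] [593.8 -50.1]
[535.4 -78. ] [595.7 -76.5]
[ 537.5 -104.2] [ 596.4 -101.5]
```

View pics/w3z.png

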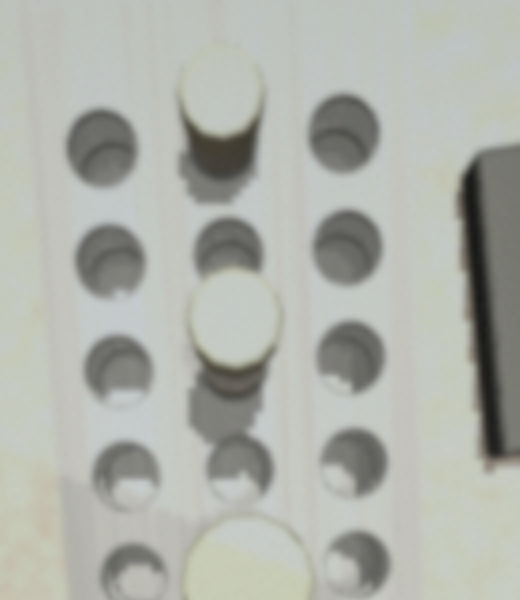

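View pics/w3y.png

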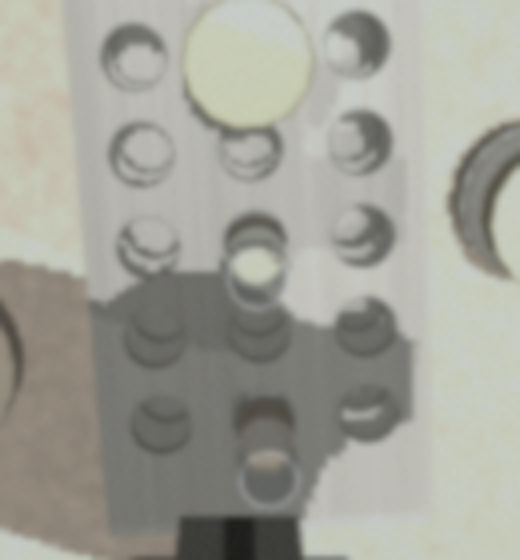

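Run:
```python
from plan import *
np.set_printoptions(precision=2,suppress=True)
print(ctrl.read_state()['eef_pos'],ctrl.read_state()['tool_rot'])
C=cam('wrist');print(C)
im=vision.get_image('wrist'); cv2.imwrite('pics/w4.png',cv2.convertScaleAbs(im,alpha=1.5))
C2=cam('wrist');print(C2[1], ctrl.read_state()['eef_pos'],ctrl.read_state()['clock'])
im=cv2.imread('pics/w4.png')
cv2.imwrite('pics/w4z.png',cv2.resize(im[20:170,260:390],None,fx=4,fy=4,interpolation=cv2.INTER_CUBIC))
cv2.imwrite('pics/w4y.png',cv2.resize(im[150:290,260:390],None,fx=4,fy=4,interpolation=cv2.INTER_CUBIC))
```

```text
[558.65 -52.24 286.39] [-3.14 -0.    1.58]
(array([[ 1.  , -0.  , -0.  ],
       [ 0.  ,  0.97,  0.26],
       [-0.  , -0.26,  0.97]]), array([558.42,  13.91, 429.5 ]), np.float64(334.79073613359486), 319.2779364604497, 240.31482163361372)
[558.52  13.62 429.59] [558.77 -52.56 286.5 ] 4.0
```

View pics/w4z.png

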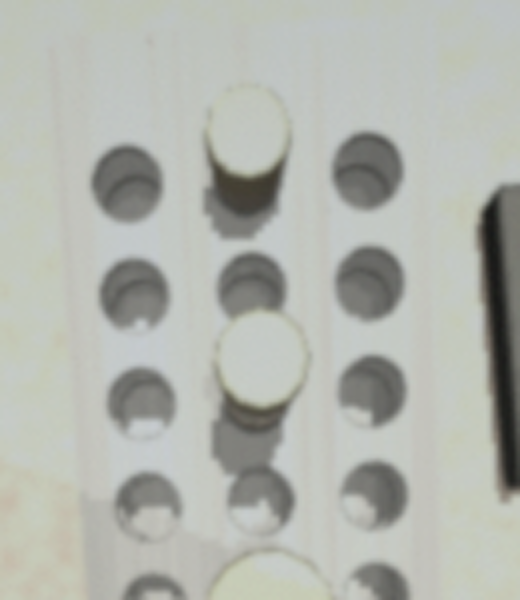

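View pics/w4y.png

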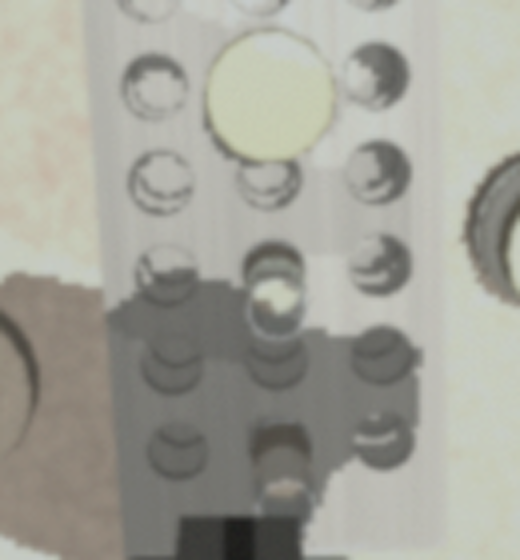

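Run:
```python
from plan import *
from scipy.optimize import least_squares
np.set_printoptions(precision=3,suppress=True)
R=cam('wrist')[0]; C=cam('wrist')
Lh=[(127,184),(134,295),(142,402),(149,507),(155,87+520),(161,182+520),(167,274+520),(173,364+520),(178,450+520)]
Rh=[(368,171),(370,283),(372,391),(374,495),(376,76+520),(379,172+520),(380,264+520),(382,355+520),(383,440+520)]
t=lambda p:(p[0]/4+260-.4,p[1]/4+20-.4)
obs=np.array([t(p) for p in Lh+Rh]); 
ys=np.arange(104,-105,-26.)
def f(q,k=True):
    x,y,a,s,k1=q; out=[]
    Rr,e,fo,cx,cy=C
    for sx in(-1,1):
        for yy in ys:
            w=np.array([x+np.cos(a)*s*sx-np.sin(a)*yy,y+np.sin(a)*s*sx+np.cos(a)*yy,60])
            v=Rr.T@(w-e); u=np.array([v[0],-v[1]])/-v[2]; u=u*(1+k1*(u@u)); out.append([cx+fo*u[0],cy+fo*u[1]])
    return (np.array(out)-obs).ravel()
for fixk in (0,1):
    g=(lambda q:f(np.append(q[:4],0))) if fixk else f
    r=least_squares(g,[560,0,0,30,0]); print(r.x,np.sqrt(np.mean(r.fun**2)),np.abs(r.fun).max())
x,y,a=r.x[:3]
for px,z in [((268,92+520),122),((262,357),147),((249,130),102)]: print(ray(C,t(px),z))
for yy in (0,52,104): print(x-np.sin(a)*yy,y+np.cos(a)*yy)
print(ctrl.read_state()['eef_pos'])
plan([560,-5,145],1.57,4)
```

```text
[565.603  -6.652   0.052  29.98    0.001] 0.13630282984504133 0.2611238663312747
[565.604  -6.636   0.052  29.983   0.   ] 0.1368355127305793 0.2647516679704154
[565.026  -5.743 122.   ]
[562.829  45.321 147.   ]
[560.252  97.144 102.   ]
565.6037373987277 -6.636073369426866
562.87993569214 45.292540171309895
560.1561339855522 97.22115371204666
[558.772 -52.564 286.499]
{"x":1.19,"y":0.04,"z":3.54,"spin":0.001}
{"x":1.19,"y":0.03,"z":3.54,"spin":0.001}
{"x":1.19,"y":0.03,"z":3.54,"spin":0.001}
{"x":1.19,"y":0.03,"z":3.54,"spin":0.001}
```

```bash
python3 -m crank '[{"x":1.2,"y":0.2,"z":3.5,"spin":-0.011},{"x":1.2,"y":0.2,"z":3.5,"spin":-0.011},{"x":1.2,"y":0.15,"z":3.5,"spin":-0.011},{"x":1.0,"y":0.1,"z":3.5,"spin":-0.011},{"x":0,"y":0,"z":0.5,"spin":0}]'
python3 -m crank '[{"x":0,"y":0,"z":0,"spin":0},{"x":0,"y":0,"z":0,"spin":0}]'
python3 - <<'E'
from plan import *
plan([565.5,-6.3,128],1.623,1)
im=vision.get_image('wrist'); cv2.imwrite('pics/w5.png',cv2.convertScaleAbs(im,alpha=1.5))
E
```

```text
clock: 4.5
eef_pos: [561.9, -5.0, 137.9]
tool_rot: [-3.134, -0.002, 1.62]
force: [-0.5, -0.0, 0.4]
width: 0.1
clock: 4.7
eef_pos: [566.2, -9.3, 143.1]
tool_rot: [3.139, 0.001, 1.615]
force: [0.9, 0.1, 0.2]
width: 0.0
{"x":0.31,"y":-0.05,"z":1.51,"spin":-0.008}
```

View pics/w5.png

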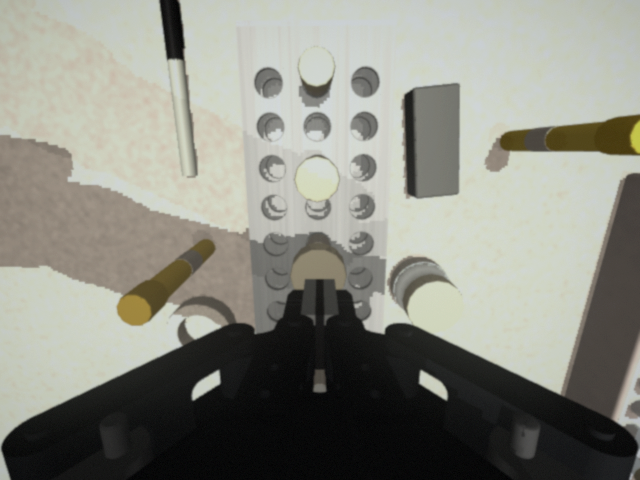

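```bash
python3 -m crank '[{"x":0.1,"y":0,"z":0.4,"spin":-0.002},{"x":0.1,"y":0,"z":0.4,"spin":-0.002},{"x":0.1,"y":0,"z":0.4,"spin":0},{"x":0,"y":0,"z":0.4,"spin":0},{"x":0,"y":0,"z":0,"spin":0}]'
python3 -m crank '[{"x":0,"y":0,"z":0.2,"spin":0},{"x":0,"y":0,"z":0.2,"spin":0},{"x":0,"y":0,"z":0,"spin":0}]'
python3 -m crank '[{"x":0,"y":0,"z":0.2,"spin":0},{"x":0,"y":0,"z":0.2,"spin":0},{"x":0,"y":0,"z":0,"spin":0}]'
```

```text
clock: 5.25
eef_pos: [564.4, -5.4, 124.6]
tool_rot: [-3.14, -0.0, 1.62]
force: [-0.3, -0.4, 0.6]
width: -0.1
clock: 5.55
eef_pos: [565.0, -5.6, 121.3]
tool_rot: [3.141, 0.0, 1.62]
force: [0.3, -0.1, 1.8]
width: -0.1
clock: 5.85
eef_pos: [564.9, -5.5, 117.2]
tool_rot: [3.141, -0.0, 1.62]
force: [-0.1, 0.2, 2.6]
width: 0.0
```

```bash
python3 -m crank '[{"x":0,"y":0,"z":0.2,"spin":0},{"x":0,"y":0,"z":0.2,"spin":0},{"x":0,"y":0,"z":0,"spin":0}]'
python3 -m crank '[{"x":0,"y":0,"z":0.2,"spin":0},{"x":0,"y":0,"z":0,"spin":0},{"x":0,"y":0,"z":0,"spin":0}]'
python3 -m crank '[{"x":0,"y":0,"z":0.1,"spin":0},{"x":0,"y":0,"z":0.0,"spin":0},{"x":0,"y":0,"z":0,"spin":0}]'
```

```text
clock: 6.15
eef_pos: [564.8, -5.5, 113.0]
tool_rot: [-3.141, 0.0, 1.62]
force: [0.4, -0.3, 3.5]
width: -0.1
clock: 6.45
eef_pos: [564.8, -5.5, 111.2]
tool_rot: [-3.141, -0.0, 1.62]
force: [0.0, -0.3, 3.6]
width: -0.0
clock: 6.75
eef_pos: [564.9, -5.5, 110.3]
tool_rot: [-3.142, -0.0, 1.62]
force: [0.8, 0.7, 3.4]
width: -0.1
```

```bash
python3 -m crank '[{"x":0,"y":0,"z":0.15,"spin":0},{"x":0,"y":0,"z":0,"spin":0},{"x":0,"y":0,"z":0,"spin":0}]'
python3 -m crank '[{"x":0,"y":0,"z":0.1,"spin":0},{"x":0,"y":0,"z":0.0,"spin":0},{"x":0,"y":0,"z":0,"spin":0}]'
python3 - <<'E'
from h import *
for i in range(3): print(ctrl.read_state()['force'],ctrl.read_state()['eef_pos'])
E
```

```text
clock: 7.05
eef_pos: [564.9, -5.4, 108.7]
tool_rot: [-3.142, -0.0, 1.62]
force: [-0.2, -0.1, 3.6]
width: -0.1
clock: 7.35
eef_pos: [565.1, -5.5, 108.0]
tool_rot: [3.141, -0.0, 1.62]
force: [-0.5, -1.1, 4.3]
width: -0.0
[-0.45831309 -1.13287463  4.31683406] [565.06045355  -5.49495235 107.9568046 ]
[-0.45831309 -1.13287463  4.31683406] [565.06045355  -5.49495235 107.9568046 ]
[-0.45831309 -1.13287463  4.31683406] [565.06045355  -5.49495235 107.9568046 ]
```

```bash
python3 -m crank '[{"x":0,"y":0,"z":0.08,"spin":0},{"x":0,"y":0,"z":0,"spin":0}]'
python3 -m crank '[{"x":0,"y":0,"z":0,"spin":0}]'
python3 -m crank '[{"x":0,"y":0,"z":0,"spin":0}]'
```

```text
clock: 7.55
eef_pos: [565.2, -5.5, 107.3]
tool_rot: [3.141, -0.0, 1.62]
force: [-0.7, -0.6, 7.3]
width: -0.4
clock: 7.65
eef_pos: [565.2, -5.5, 107.4]
tool_rot: [3.141, -0.0, 1.62]
force: [-0.2, 0.3, 5.8]
width: 0.2
clock: 7.75
eef_pos: [565.2, -5.5, 107.4]
tool_rot: [3.141, -0.0, 1.62]
force: [-0.7, -0.2, 6.1]
width: 0.1
```

```bash
python3 -m crank '[{"x":0,"y":0,"z":-1,"spin":0},{"x":0,"y":0,"z":-2.5,"spin":0},{"x":0,"y":0,"z":-2.5,"spin":0},{"x":0,"y":0,"z":-1.0,"spin":0},{"x":0,"y":0,"z":0,"spin":0}]'
python3 -m crank '[{"x":1.5,"y":0,"z":0,"spin":0},{"x":2.7,"y":0,"z":0,"spin":0},{"x":2.7,"y":0,"z":0,"spin":0},{"x":2.2,"y":0,"z":0,"spin":0},{"x":1.2,"y":0,"z":0,"spin":0}]'
python3 -m crank '[{"x":0,"y":0,"z":0,"spin":0},{"x":0,"y":0,"z":0,"spin":0},{"x":0,"y":0,"z":0,"spin":0}]'
python3 - <<'E'
from plan import *
plan([560.2,97.2,105],1.623,1)
im=vision.get_image('scene'); cv2.imwrite('pics/s2.png',cv2.resize(cv2.convertScaleAbs(im[150:330,240:440],alpha=1.6),None,fx=3,fy=3))
E
```

```text
clock: 8.25
eef_pos: [565.6, -5.4, 178.2]
tool_rot: [3.139, -0.0, 1.62]
force: [0.4, -0.5, -1.0]
width: -0.1
clock: 8.75
eef_pos: [558.3, 101.2, 175.3]
tool_rot: [-3.138, -0.001, 1.624]
force: [0.4, 0.9, 0.4]
width: 0.2
clock: 9.05
eef_pos: [559.8, 95.7, 176.9]
tool_rot: [-3.141, 0.001, 1.618]
force: [0.2, -0.3, 0.7]
width: 0.3
{"x":0.14,"y":0.05,"z":7.19,"spin":-0.005}
```

View pics/s2.png

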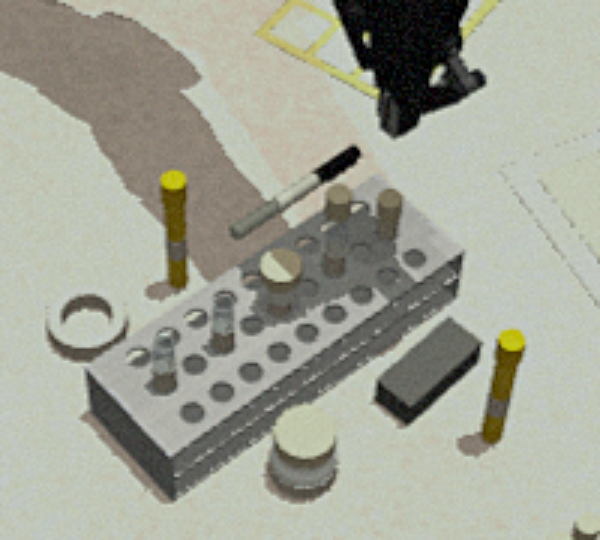

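```bash
python3 -m crank '[{"x":0.1,"y":0,"z":1.3,"spin":-0.003},{"x":0,"y":0,"z":1.5,"spin":0},{"x":0,"y":0,"z":1.5,"spin":0},{"x":0,"y":0,"z":1.3,"spin":0},{"x":0,"y":0,"z":0.8,"spin":0}]'
python3 -m crank '[{"x":0,"y":0,"z":0,"spin":0},{"x":0,"y":0,"z":0,"spin":0}]'
```

```text
clock: 9.6
eef_pos: [559.0, 97.9, 111.4]
tool_rot: [-3.14, 0.0, 1.622]
force: [0.5, -0.2, 0.3]
width: 0.0
clock: 9.8
eef_pos: [560.0, 98.2, 113.0]
tool_rot: [3.141, 0.0, 1.622]
force: [-0.0, 0.6, 0.9]
width: 0.4
```

```bash
python3 -m crank '[{"x":0,"y":0,"z":0.4,"spin":0},{"x":0,"y":0,"z":0.4,"spin":0},{"x":0,"y":0,"z":0.2,"spin":0},{"x":0,"y":0,"z":0,"spin":0}]'
python3 -m crank '[{"x":0,"y":0,"z":0.2,"spin":0},{"x":0,"y":0,"z":0.2,"spin":0},{"x":0,"y":0,"z":0,"spin":0}]'
python3 -m crank '[{"x":0,"y":0,"z":0.2,"spin":0},{"x":0,"y":0,"z":0.2,"spin":0},{"x":0,"y":0,"z":0,"spin":0}]'
python3 -m crank '[{"x":0,"y":0,"z":0.2,"spin":0},{"x":0,"y":0,"z":0.1,"spin":0},{"x":0,"y":0,"z":0,"spin":0}]'
```

```text
clock: 10.2
eef_pos: [559.6, 98.5, 102.7]
tool_rot: [-3.141, -0.0, 1.623]
force: [0.1, -0.1, 0.2]
width: 0.2
clock: 10.5
eef_pos: [560.0, 98.4, 99.1]
tool_rot: [3.141, -0.0, 1.623]
force: [0.1, -0.2, 2.4]
width: -0.1
clock: 10.8
eef_pos: [559.8, 98.4, 94.8]
tool_rot: [-3.142, -0.0, 1.623]
force: [0.4, 0.9, 2.3]
width: -0.3
clock: 11.1
eef_pos: [559.8, 98.4, 91.8]
tool_rot: [-3.141, 0.0, 1.623]
force: [0.8, 0.5, 2.3]
width: 0.0
```

```bash
python3 -m crank '[{"x":0,"y":0,"z":0.2,"spin":0},{"x":0,"y":0,"z":0,"spin":0},{"x":0,"y":0,"z":0,"spin":0}]'
python3 -m crank '[{"x":0,"y":0,"z":0.15,"spin":0},{"x":0,"y":0,"z":0,"spin":0},{"x":0,"y":0,"z":0,"spin":0}]'
python3 -m crank '[{"x":0,"y":0,"z":0.08,"spin":0},{"x":0,"y":0,"z":0,"spin":0},{"x":0,"y":0,"z":0,"spin":0}]'
python3 -m crank '[{"x":0,"y":0,"z":0,"spin":0}]'
```

```text
clock: 11.4
eef_pos: [559.8, 98.4, 89.9]
tool_rot: [-3.141, -0.0, 1.623]
force: [0.1, 0.3, 2.1]
width: -0.5
clock: 11.7
eef_pos: [559.8, 98.4, 88.5]
tool_rot: [3.141, -0.0, 1.623]
force: [-0.3, 0.5, 3.2]
width: -0.2
clock: 12.0
eef_pos: [559.9, 98.4, 87.9]
tool_rot: [3.141, -0.0, 1.623]
force: [0.6, -0.5, 5.4]
width: 0.1
clock: 12.1
eef_pos: [560.0, 98.4, 87.9]
tool_rot: [3.141, -0.0, 1.623]
force: [-1.1, 0.1, 4.6]
width: -0.1
```

```bash
python3 -m crank '[{"x":0,"y":0,"z":0.06,"spin":0},{"x":0,"y":0,"z":0,"spin":0},{"x":0,"y":0,"z":0,"spin":0}]'
python3 -m crank '[{"x":0,"y":0,"z":-1,"spin":0},{"x":0,"y":0,"z":-2.5,"spin":0},{"x":0,"y":0,"z":-3,"spin":0},{"x":0,"y":0,"z":-2,"spin":0},{"x":0,"y":0,"z":-0.5,"spin":0}]'
python3 -m crank '[{"x":-1.2,"y":0,"z":0,"spin":0},{"x":-1.6,"y":0,"z":0,"spin":0},{"x":-1.5,"y":0,"z":0,"spin":0},{"x":-0.9,"y":0,"z":0,"spin":0},{"x":0,"y":0,"z":0,"spin":0}]'
python3 -m crank '[{"x":0,"y":0,"z":0,"spin":0},{"x":0,"y":0,"z":0,"spin":0}]'
python3 - <<'E'
from plan import *
plan([562.9,45.3,147],1.623,1)
E
```

```text
clock: 12.4
eef_pos: [560.1, 98.4, 87.4]
tool_rot: [3.141, -0.0, 1.623]
force: [0.2, 0.5, 6.2]
width: -0.0
clock: 12.9
eef_pos: [560.7, 98.4, 179.3]
tool_rot: [3.138, -0.0, 1.623]
force: [0.2, 0.1, 0.5]
width: -0.0
clock: 13.4
eef_pos: [562.3, 43.5, 176.7]
tool_rot: [-3.141, 0.001, 1.619]
force: [-0.7, 0.2, 0.5]
width: -0.3
clock: 13.6
eef_pos: [562.4, 47.2, 176.8]
tool_rot: [-3.141, -0.001, 1.624]
force: [0.3, -0.1, -0.8]
width: -0.1
{"x":-0.20,"y":0.04,"z":2.98,"spin":0.001}
```

```bash
python3 -m crank '[{"x":-0.1,"y":0.04,"z":0.5,"spin":0},{"x":0,"y":0,"z":0.8,"spin":0},{"x":0,"y":0,"z":0.7,"spin":0},{"x":0,"y":0,"z":0.4,"spin":0},{"x":0,"y":0,"z":0,"spin":0}]'
python3 -m crank '[{"x":0,"y":0,"z":0.2,"spin":0},{"x":0,"y":0,"z":0.2,"spin":0},{"x":0,"y":0,"z":0.2,"spin":0},{"x":0,"y":0,"z":0,"spin":0}]'
python3 -m crank '[{"x":0,"y":0,"z":0.2,"spin":0},{"x":0,"y":0,"z":0.2,"spin":0},{"x":0,"y":0,"z":0,"spin":0}]'
python3 -m crank '[{"x":0,"y":0,"z":0.2,"spin":0},{"x":0,"y":0,"z":0.2,"spin":0},{"x":0,"y":0,"z":0,"spin":0}]'
```

```text
clock: 14.1
eef_pos: [562.3, 45.6, 152.1]
tool_rot: [-3.14, 0.0, 1.623]
force: [0.1, 0.5, 0.0]
width: -0.2
clock: 14.5
eef_pos: [562.9, 45.5, 147.0]
tool_rot: [-3.141, -0.0, 1.623]
force: [0.1, 0.2, -0.4]
width: -0.2
clock: 14.8
eef_pos: [563.1, 45.5, 143.2]
tool_rot: [3.141, -0.0, 1.623]
force: [-1.2, 0.2, 2.7]
width: 0.3
clock: 15.1
eef_pos: [562.8, 45.5, 138.8]
tool_rot: [-3.141, 0.0, 1.623]
force: [-0.4, -0.4, 4.0]
width: 0.1
```

```bash
python3 -m crank '[{"x":0,"y":0,"z":0.2,"spin":0},{"x":0,"y":0,"z":0.2,"spin":0},{"x":0,"y":0,"z":0,"spin":0}]'
python3 -m crank '[{"x":0,"y":0,"z":0.15,"spin":0},{"x":0,"y":0,"z":0,"spin":0},{"x":0,"y":0,"z":0,"spin":0}]'
python3 -m crank '[{"x":0,"y":0,"z":0.05,"spin":0},{"x":0,"y":0,"z":0,"spin":0},{"x":0,"y":0,"z":0,"spin":0}]'
python3 -m crank '[{"x":0,"y":0,"z":0,"spin":0}]'
```

```text
clock: 15.4
eef_pos: [562.7, 45.5, 134.8]
tool_rot: [-3.141, 0.0, 1.623]
force: [-0.4, 0.1, 2.4]
width: 0.0
clock: 15.7
eef_pos: [563.0, 45.5, 133.6]
tool_rot: [3.142, -0.0, 1.623]
force: [-0.1, -0.7, 3.2]
width: -0.4
clock: 16.0
eef_pos: [563.0, 45.5, 133.2]
tool_rot: [3.141, -0.0, 1.623]
force: [-0.3, -0.2, 4.0]
width: -0.4
clock: 16.1
eef_pos: [563.0, 45.5, 133.2]
tool_rot: [3.142, -0.0, 1.623]
force: [-0.6, -0.7, 4.9]
width: 0.3
```

```bash
python3 -m crank '[{"x":0,"y":0,"z":0.08,"spin":0},{"x":0,"y":0,"z":0,"spin":0},{"x":0,"y":0,"z":0,"spin":0}]'
python3 -m crank '[{"x":0,"y":0,"z":0,"spin":0}]'
python3 -m crank '[{"x":0,"y":0,"z":-1,"spin":0},{"x":0,"y":0,"z":-2.5,"spin":0},{"x":0,"y":0,"z":-4,"spin":0},{"x":0,"y":0,"z":-4,"spin":0},{"x":0,"y":0,"z":-3,"spin":0}]'
python3 -m crank '[{"x":-3,"y":0,"z":0,"spin":0},{"x":-3.5,"y":0,"z":0,"spin":0},{"x":-3,"y":0,"z":0,"spin":0},{"x":-1,"y":0,"z":0,"spin":0},{"x":0,"y":0,"z":0,"spin":0}]'
python3 -m crank '[{"x":0,"y":0,"z":0,"spin":0},{"x":0,"y":0,"z":0,"spin":0},{"x":0,"y":0,"z":0,"spin":0},{"x":0,"y":0,"z":0,"spin":0}]'
cat > chk.py <<'E'
from plan import *
im=vision.get_image('wrist'); cv2.imwrite('pics/w6.png',cv2.convertScaleAbs(im,alpha=1.5))
C=cam('wrist');print(ctrl.read_state()['eef_pos'])
B=np.array([565.6,-6.6]);a=.052
for n,yy,h in (('wide',0,100),('tall',52,125),('short',104,80),('openb',-52,88),('openc',-104,88)):
    p=B+yy*np.array([-np.sin(a),np.cos(a)])
    for f in(10,22): q=proj(C,[*p,f+h]);print(n,f,q); cv2.circle(im,tuple(int(v*8) for v in q),int(1.2*8),(0,0,255) if f==10 else (0,255,0),1,cv2.LINE_AA,3)
cv2.imwrite('pics/w6z.png',cv2.resize(cv2.convertScaleAbs(im[20:290,250:400],alpha=1.5),None,fx=2.2*2.0/2,fy=2.2))
im=vision.get_image('scene'); cv2.imwrite('pics/s3.png',cv2.resize(cv2.convertScaleAbs(im[150:330,240:440],alpha=1.6),None,fx=3,fy=3))
E
python3 chk.py
```

```text
clock: 16.4
eef_pos: [563.2, 45.5, 132.5]
tool_rot: [3.141, -0.0, 1.623]
force: [-0.4, 0.5, 6.6]
width: 0.2
clock: 16.5
eef_pos: [563.2, 45.5, 132.6]
tool_rot: [3.141, -0.0, 1.623]
force: [-0.1, -0.1, 6.2]
width: 0.2
clock: 17.0
eef_pos: [562.9, 45.3, 279.6]
tool_rot: [3.141, 0.0, 1.622]
force: [0.7, -0.4, 0.3]
width: 0.1
clock: 17.5
eef_pos: [567.9, -60.8, 277.3]
tool_rot: [-3.141, 0.0, 1.62]
force: [-0.7, -0.5, -0.5]
width: 0.1
clock: 17.9
eef_pos: [568.4, -58.2, 277.2]
tool_rot: [-3.141, -0.0, 1.624]
force: [-0.3, -1.2, 0.4]
width: 0.2
[568.41045636 -58.51519492 277.20997493]
wide 10 [319.36342507 166.40717505]
wide 22 [319.3590766  167.05733824]
tall 10 [319.45540949 100.84646598]
tall 22 [319.45461139  98.60290648]
short 10 [319.55381316  44.81262021]
short 22 [319.55711444  40.51895443]
openb 10 [319.28484572 220.05692155]
openb 22 [319.27796854 222.61742236]
openc 10 [319.2087789  270.01322937]
openc 22 [319.19951588 274.22077198]
```

View pics/w6z.png

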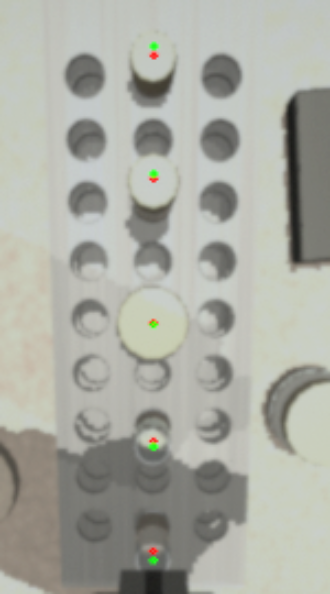

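View pics/s3.png

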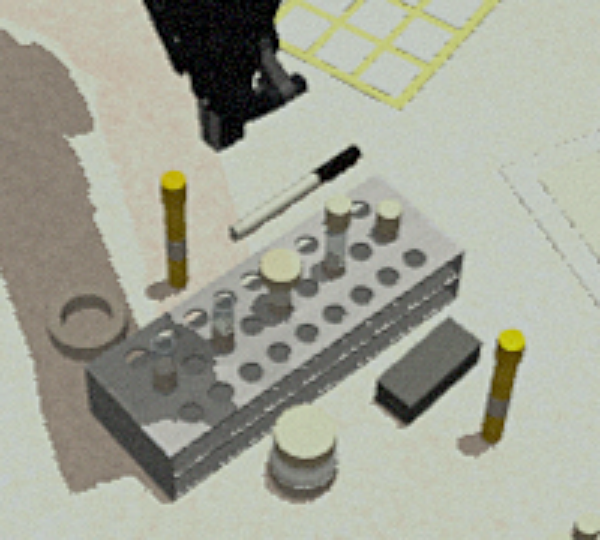

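Run:
```python
from plan import *
im=vision.get_image('scene').astype(np.float32); a=cv2.imread('pics/scene0.png').astype(np.float32)
U=lambda m:cv2.resize(m,None,fx=4,fy=4,interpolation=cv2.INTER_CUBIC)
a,b=U(a),U(im); C=cam('scene'); B=np.array([565.6,-6.6]);an=.052
for n,yy,h,w in (('wide',0,100,11),('tall',52,125,8),('short',104,80,8),('o1',-52,88,8),('o2',-104,88,8)):
    p=B+yy*np.array([-np.sin(an),np.cos(an)])
    q=proj(C,[*p,22+h]); q2=proj(C,[*p,10+h]); x,y=(q*4).astype(int); w*=4;g=32
    T=a[y-w:y+w,x-w:x+w]; S=b[y-w-g:y+w+g,x-w-g:x+w+g]
    r=cv2.matchTemplate(S,T,cv2.TM_CCOEFF_NORMED); _,m,_,l=cv2.minMaxLoc(r)
    print(n,'expected',q2-q,'seen',(np.array(l)-g)/4,round(m,2))
# look for bystander motion
d=np.abs(im-cv2.imread('pics/scene0.png')).max(2); print(ctrl.read_state()['clock'])
```

```text
wide expected [-0.11151991  3.52663989] seen [-0.25  3.5 ] 0.64
tall expected [-0.26358664  3.68174488] seen [-0.25  0.25] 0.81
short expected [-0.37944983  3.50659004] seen [-0.25  3.25] 0.86
o1 expected [0.04178531 3.42943472] seen [0. 0.] 0.99
o2 expected [0.20429597 3.3820205 ] seen [-2.75 -6.25] 0.51
18.05
```

Run:
```python
from plan import *
a=cv2.imread('pics/scene0.png'); b=vision.get_image('scene')
f=lambda m:cv2.resize(cv2.convertScaleAbs(m[205:260,325:385],alpha=1.8),None,fx=6,fy=6,interpolation=cv2.INTER_NEAREST)
g=lambda m:cv2.resize(cv2.convertScaleAbs(m[250:290,280:340],alpha=1.8),None,fx=6,fy=6,interpolation=cv2.INTER_NEAREST)
cv2.imwrite('pics/cmp.png',np.vstack([np.hstack([f(a),f(b)]),np.hstack([g(a),g(b)])]))
```

```text
(no output)
```

View pics/cmp.png

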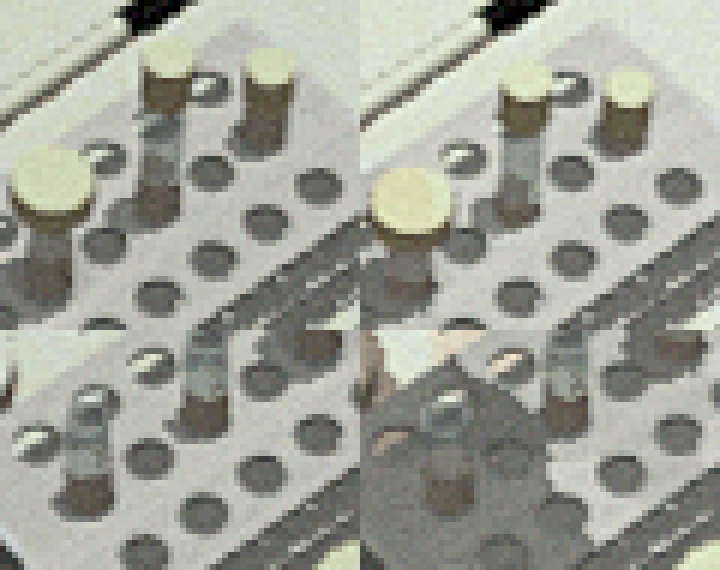

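```bash
python3 -c "
from cell import ctrl
print(ctrl.finish_job())"
```

```text
the job is handed in; nothing more can be done
None
```

I pressed the three stoppered tubes home with the closed fingertips, in the order asked: wide cap (middle well), short (+104 mm well), then tall (+52 mm well). I handed the job in at about 18 s.

- **Force and depth:** Each tube was pressed until the force rose above its sliding level to about 6 N. That happened at 107.4, 87.4 and 132.6 mm for wide, short and tall, about 2.5 mm below each cap's home height, which shows each seat had reached its stop.
- **Scene camera, before and after:** The wide and short caps dropped 3.5 and 3.25 px, against about 3.5 px expected for 12 mm. The automatic match gave 0.25 px for the tall tube, which disagreed with that. In the zoomed picture its cap is about 3.3 px lower, in line with the other two, so I took the match as locked onto the background.
- **Open tubes and bystanders:** One open tube matched with no shift. The match for the other failed because the arm's shadow lay on it, but by eye it stands as before. I saw nothing else moved near the rack; I did not re-check the beaker and cap tray, but the arm stayed clear of both.

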